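Make one test contact on the loaded board nest

TASK

With the fingertips, press down the blue corner pad of the test nest that carries the green circuit board until its red pointer is level with the green mark on its own scale; keep it there for about a second without driving the pointer past the mark, then let the corner spring back and move clear. Only push, never lift the plate, and leave the empty nest, the reel, the jar and the loose capacitor alone.

Things in the scene. Friction and masses are not known exactly. Their poses are not given: they have to be found in the camera images.
- loaded: Fixed black test nest, 290 x 230 mm cross-shaped base, carrying a square 130 mm aluminium tilt plate set diamond-wise with a green circuit board (blue and white components, up to 14 mm above the plate) fixed on it. Origin: on the table under the hinge line; z up. Its pressable corner points roughly to the robot (own -x), its pointer and upright white scale lie at the far end (own +x).
- loaded_plate (a joint): Tilt of the loaded nest's plate (rad), about its level hinge line, which runs along the nest's own y, 55 mm above the table. 0 at rest (level, within 0.01); grows as the near corner is pressed down and the pointer rises. Return spring 3 N m/rad, well damped (about 39 N/rad at the pad, 4 to 9 N at the mark); end stops at 0.34 and, if pulled up, -0.12.
- loaded_pad_top (a point): Centre of the top face of loaded_pad, the blue round pressing pad (22 mm diameter, 8 mm high) on the near corner of the loaded plate, 77 mm from the hinge line: where to press. z is its upward normal. It lies 66 mm above the table at rest. It sinks 77 mm per rad of tilt, 7 to 18 mm to reach the mark.
- loaded_tip (a point): Red pointer tip of the loaded nest: a level red bar 4 mm thick, carried 175 mm beyond the hinge line by a yellow arm, in front of the scale's far face. The point is on the bar's centre line, near its free end. 55 mm above the table at rest; rises about 175 mm per rad of tilt, 2.3 mm for each mm that the pad sinks.
- loaded_mark: Green mark on the loaded nest's scale: a band 12 mm high, 26 mm wide, 4 mm thick. Origin: its centre, 73 to 93 mm above the table; z up. The pointer is on the mark when its tip is level with this centre, within half the band's height. The mark stays fixed.
- empty: The other, empty nest, same build and size but with no circuit board on its plate; to be left alone. Origin: on the table under the hinge line. Its pressable corner points roughly to the robot (own -x), its pointer and upright white scale lie at the far end (own +x).
- empty_plate (a joint): Tilt of the empty nest's plate (rad), 0 at rest; must stay there.
- empty_mark: Green mark on the empty nest's scale (same form); of no use for this job.
- reel: Loose metal reel, 60 mm diameter, 36 mm high, standing flat at one side. Origin: centre of its underside.
- jar: Loose amber jar with a white lid, 44 mm diameter, 55 mm high, at one side. Origin: centre of its underside.
- capacitor: Loose blue cylinder, 26 mm diameter, 40 mm high, standing upright between the near corners of the two nests. Origin: centre of its underside.
There are look-alikes about, which are no part of the job. Several things have the shape of the capacitor; the one meant has the colours described above.

How it is judged:
By the outcome, as a careful person would: the job done as asked, in the order asked, and still so for the second after the job is handed in, with the robot touching nothing.
It also fails if it takes over 35 s, if anything falls off the work surface, if the arm or the gripper's body presses on something with over 40 N, if the wrist force passes 120 N, or if a joint passes its speed limit or range.

ROBOT

A 6-joint arm with a two-finger parallel gripper is mounted at the origin on the work surface. World frame = base frame: x ahead of the robot, y to its left, z up, the work surface at z = 0. Lengths are in m, angles in rad, forces in N, time in s.
With the tool pointing down it reaches from about 0.25 to 0.8 m from the base axis. Payload 8.5 kg.
Tool frame: the origin (TCP) lies between the finger pads; the fingertips stand 14 mm ahead of it and the grasp point (between the pads) lies 5 mm behind it (bot.tips_ahead is the distance from the TCP to the fingertips, in m); z points along the fingers, y is the direction in which the jaws open and shut (so a half turn about z gives the same grasp; the last joint's range is limited). The gripper opens to 85 mm and grips with 20 to 120 N. Pads are 22 mm wide; open, the fingers measure 114 mm over their backs; the gripper's body (76 mm by 85 mm) begins 54 mm behind the grasp point. The pads swing forward as they close: fully open they stand 13 mm farther back than shut.
Start: joints at [1.116, 0.238, -0.013, 1.319, 0, 1.571], TCP at [0.231, 0.472, 0.245] pointing down, gripper open.
Joint ranges: [-2.66, 2.66], [-1.03, 1.9], [-1.14, 1.46], [-1.82, 2.27], [-1.45, 1.34], [-3.14, 3.14]. Speed limits (rad/s): [2.22, 2.22, 2.79, 3.14, 3.14, 3.14].

INTERFACE

Orientations are given as a unit quaternion [x, y, z, w].
In Python, from plant import bot gives the robot as it stands.
- The arm moves only by the tool jog_arm, never from a script. Its argument "rows" is a list of rows, each a list of 7 numbers: the shift along the world's x, y, z in m, then the turn, a rotation vector about the world's x, y, z in degrees, then the opening, from 0 (shut) to 1 (fully open). In form: [[tx, ty, tz, wx, wy, wz, claw], ...]. A call has 1 to 8 rows; each row shifts and turns the commanded pose from where the row before left it; what a row does not reach is not made up. A row lasts 1/12 s, in which the tool goes at most 41.7 mm and 7.16 degrees, less where a joint would pass 70% of its speed; a pose out of reach is approached as far as the arm can. A call with a gripper value outside its range is refused whole. The fingers move at their own pace and stop on an object; the grip force is fixed at half the most. Time passes only in rows, so rows that do not move let the fingers close. It gives the time, the measured TCP pose, the force and the opening at its end, in the units of the state.
- bot.get_state(): the state, without advancing time (a new reading comes with each control period).
- bot.snapshot(name): name is "side" or "top" or "wrist"; returns a dict with "color" (384x512x3 uint8, blue, green, red), "camera_matrix" (3x3 intrinsics, pixels), "dist_coeffs" ([k1, k2, p1, p2, k3] as OpenCV has them; the pictures are not rectified), "pose" (4x4, takes a point from camera to world coordinates); the wrist camera has in their place "T_tool_cam" (4x4, takes a point from camera to tool coordinates, whose origin is the TCP and whose axes are the flange's). Camera axes: x right, y down, z forward; pixel columns grow to the right and rows downward; lengths in m; the calibration is good to about 2 mm. A picture is of the moment at which its call begins: read the wrist's pose just before it. There is no depth.
- bot.sign_off(): hands the job in, once; it reports no verdict.
Trained networks look in a picture, given as the dict that the camera call returned (one of the last four; its "shot" number tells which), for a name from the list of things; names that differ only in an ending like _2 or _b are one class to them, and where a whole thing is asked for, a point or a joint stands for the part that bears it (a point fixed in the world has none). Each returns a list of dicts, best first, with "p" (0 to 1); they miss things now and then, are a little off and sometimes report something else, mostly with a low value. They report only what shows in the picture. A call takes as long as a camera call. They do not tell look-alikes from the thing itself.
- bot.look_for(picture, name): "xyz" ([x, y, z] in m, in world coordinates, good to about 4 mm: the middle of the surface that is visible of it).
- bot.trace(picture, name): "region" (384x512 bool, what is visible of it).
- bot.tip_of(picture, name): "xyz" ([x, y, z] in m, in world coordinates, good to about 4 mm: a listed point, or the origin of a listed thing).
The state is a dict: "time_s": time; "qpos": joint angles; "qvel": joint speeds; "joint_torque": joint torques, N m; "tool_pos": TCP position; "ee_rot": TCP orientation; "contact_force": force on the tool from outside, world axes, zero at the start; "torque": the same for the moment, N m; "gripper_width": finger opening in m.
Only numpy, scipy, OpenCV 4.12 (cv2) and the standard library are available. Lean on these libraries where they do the work, as an engineer would, in place of code of your own. Each camera call takes 0.05 s, during which the arm holds its last target. There are 200 camera calls.

## Working session

There is one attempt and no reset: what is moved stays moved. The work goes in short steps, Python scripts to look and compute and a tool call to move; the robot and the scene stay as the last step left them, time stands still between calls to the robot, and variables do not carry over. Pictures are saved under pics/ and viewed, about 8 in all and at most 12, crops included, and the job is handed in when it is done.

Besides the shell and the picture viewer there is one more tool, called after "Call:" by a JSON object that holds its "api" and its "payload", one argument or row to a line. jog_arm: Moves the arm, as the interface text tells. Its arguments: {"type":"object","properties":{"rows":{"type":"array","items":{"type":"array","items":{"type":"number"}}}},"required":["rows"]}

```bash
mkdir -p pics; cat > h.py <<'E'
import cv2,numpy as np
from plant import bot
def st():
    s=bot.get_state(); print(round(s["time_s"],2),np.round(s["tool_pos"],4),np.round(s["ee_rot"],3),np.round(s["contact_force"],1),round(s["gripper_width"],3)); return s
def pt(s,names):
    for n in names:
        print(n,[(np.round(r["xyz"],3).tolist(),round(r["p"],2)) for r in bot.tip_of(s,n)][:3])
E
python3 - <<'E'
from h import *
st()
a=bot.snapshot("top");b=bot.snapshot("side")
cv2.imwrite("pics/a.png",np.vstack([a["color"],b["color"]])[:, :])
cv2.imwrite("pics/a.png",cv2.resize(np.hstack([a["color"],b["color"]]),(800,300)))
cv2.imwrite("pics/top.png",cv2.resize(a["color"],(800,600)));cv2.imwrite("pics/side.png",cv2.resize(b["color"],(800,600)))
for s in (a,b): pt(s,["loaded","loaded_pad_top","loaded_tip","loaded_mark","empty","empty_mark","capacitor"]); print(s["pose"].round(3).tolist())
E
```

```text
0.0 [0.2304 0.4713 0.2447] [ 0.225  0.974 -0.001 -0.   ] [ 0.4 -0.2  0.1] 0.086
loaded [([0.594, -0.184, -0.004], 0.6), ([0.517, -0.187, 0.065], 0.53)]
loaded_pad_top [([0.514, -0.188, 0.064], 0.84)]
loaded_tip []
loaded_mark []
empty [([0.554, 0.191, -0.002], 0.86)]
empty_mark []
capacitor [([0.444, -0.052, -0.002], 0.64), ([0.377, -0.018, 0.001], 0.52), ([0.494, 0.016, 0.004], 0.42)]
[[-0.017, -0.976, 0.217, 0.314], [-1.0, 0.016, -0.004, 0.016], [0.001, -0.217, -0.976, 1.288], [0.0, 0.0, 0.0, 1.0]]
loaded [([0.597, -0.177, 0.003], 0.64)]
loaded_pad_top [([0.514, -0.182, 0.067], 0.57)]
loaded_tip [([0.77, -0.144, 0.054], 0.58)]
loaded_mark []
empty [([0.556, 0.188, 0.0], 0.63), ([0.495, -0.422, -0.002], 0.36)]
empty_mark []
capacitor [([0.434, 0.009, 0.002], 0.65), ([0.382, -0.014, -0.002], 0.6), ([0.44, -0.051, -0.002], 0.55)]
[[0.766, -0.462, 0.446, 0.16], [-0.642, -0.568, 0.515, -0.46], [0.015, -0.681, -0.732, 0.754], [0.0, 0.0, 0.0, 1.0]]
```

View pics/top.png

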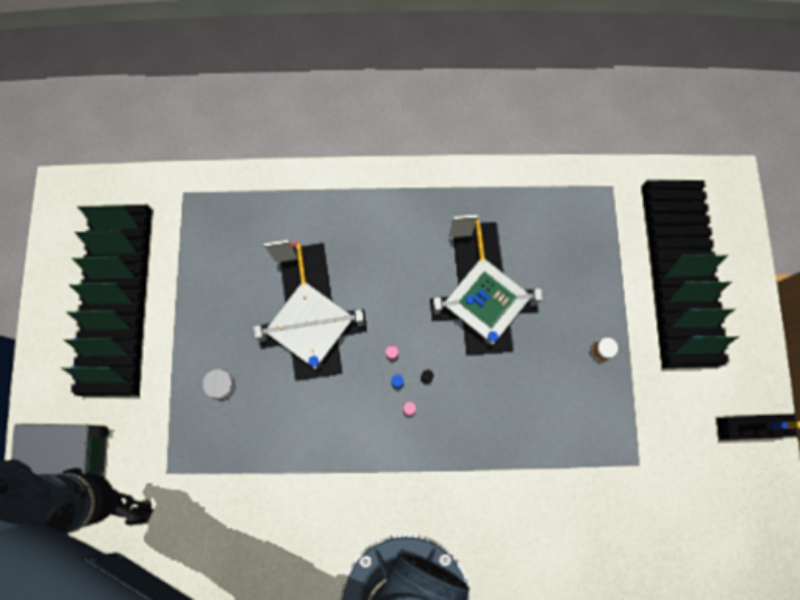

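View pics/side.png

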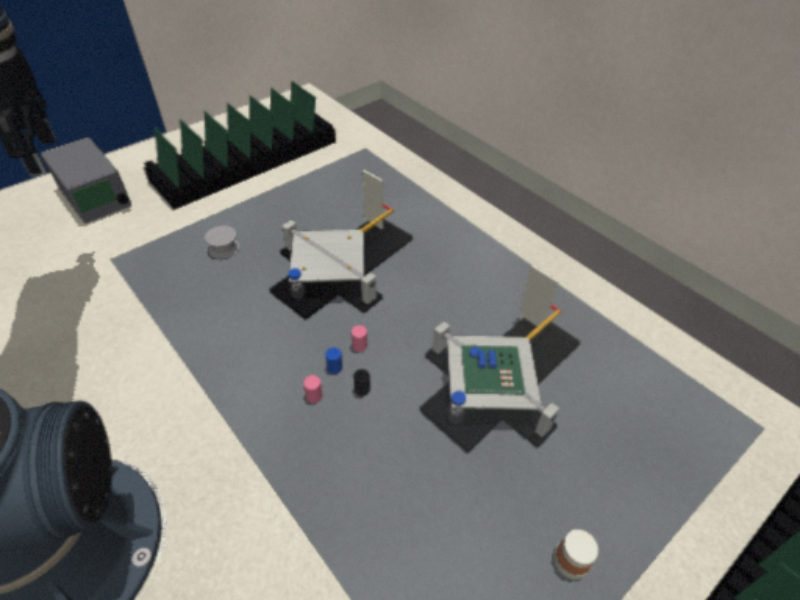

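The top view shows the loaded nest (green board) at right, with its blue pad at (492,338). The empty nest is at left, its pad at (313,361). In the side view the loaded pad is at (458,398). The scales' marks face away from both cameras, so I need the wrist camera.

```bash
python3 - <<'E'
from h import *
from scipy.spatial.transform import Rotation as R
s=st(); print(np.round(s["qpos"],3)); w=bot.snapshot("wrist")
print(w["T_tool_cam"].round(3).tolist(),w["camera_matrix"].round(0).tolist(),R.from_quat(s["ee_rot"]).as_matrix().round(2).tolist())
T=np.eye(4);T[:3,:3]=R.from_quat(s["ee_rot"]).as_matrix();T[:3,3]=s["tool_pos"];print((T@w["T_tool_cam"]).round(3).tolist())
E
```

```text
0.8 [0.2306 0.4716 0.2453] [ 0.225  0.974 -0.    -0.   ] [0.6 0.5 0.3] 0.085
[ 1.116  0.238 -0.014  1.319 -0.     1.571]
[[-0.001, -0.963, -0.271, 0.068], [1.0, -0.0, -0.0, 0.0], [0.0, -0.271, 0.963, -0.128], [0.0, 0.0, 0.0, 1.0]] [[294.0, 0.0, 253.0], [0.0, 294.0, 188.0], [0.0, 0.0, 1.0]] [[-0.9, 0.44, -0.0], [0.44, 0.9, -0.0], [-0.0, -0.0, -1.0]]
[[0.44, 0.865, 0.243, 0.17], [0.898, -0.423, -0.119, 0.502], [-0.0, 0.271, -0.963, 0.373], [0.0, 0.0, 0.0, 1.0]]
```

Call:
{"api": "jog_arm", "payload": {
  "rows": [
    [0.0215, -0.025, 0.004, 0, 0, -6.4, 0],
    [0.0215, -0.025, 0.004, 0, 0, -6.4, 0],
    [0.0215, -0.025, 0.004, 0, 0, -6.4, 0],
    [0.0215, -0.025, 0.004, 0, 0, -6.4, 0],
    [0.0215, -0.025, 0.004, 0, 0, -6.4, 0],
    [0.0215, -0.025, 0.004, 0, 0, -6.4, 0],
    [0.0215, -0.025, 0.004, 0, 0, -6.4, 0],
    [0.0215, -0.025, 0.004, 0, 0, -6.4, 0]
  ]
}}

```text
time_s: 1.52
tool_pos: [0.4034, 0.2702, 0.2776]
ee_rot: [0.626, 0.78, 0.0, 0.0]
contact_force: [0.8, 1.6, 0.3]
gripper_width: -0.0002
```

Call:
{"api": "jog_arm", "payload": {
  "rows": [
    [0.0215, -0.025, 0.002, 0, 0, -6.4, 0],
    [0.0215, -0.025, 0.002, 0, 0, -6.4, 0],
    [0.0215, -0.025, 0.002, 0, 0, -6.4, 0],
    [0.0215, -0.025, 0.002, 0, 0, -6.4, 0],
    [0.0215, -0.025, 0.002, 0, 0, -6.4, 0],
    [0.0215, -0.025, 0.002, 0, 0, -6.4, 0],
    [0.0215, -0.025, 0.002, 0, 0, -6.4, 0],
    [0.0215, -0.025, 0.002, 0, 0, -6.4, 0]
  ]
}}

```text
time_s: 2.18
tool_pos: [0.5755, 0.0701, 0.2934]
ee_rot: [0.902, 0.432, 0.0, -0.0]
contact_force: [1.0, 1.8, -0.1]
gripper_width: 0.0001
```

Call:
{"api": "jog_arm", "payload": {
  "rows": [
    [0.0215, -0.025, 0, 0, 0, -6.4, 0],
    [0.0215, -0.025, 0, 0, 0, -6.4, 0],
    [0.0215, -0.025, 0, 0, 0, -6.4, 0],
    [0.0215, -0.025, 0, 0, 0, -6.4, 0],
    [0.0215, -0.025, 0, 0, 0, -6.4, 0],
    [0.0215, -0.025, 0, 0, 0, -6.4, 0],
    [0.0215, -0.025, 0, 0, 0, -6.4, 0],
    [0.0215, -0.025, 0, 0, 0, -6.4, 0]
  ]
}}

```text
time_s: 2.85
tool_pos: [0.7473, -0.1298, 0.2933]
ee_rot: [1.0, 0.0, 0.0, -0.0]
contact_force: [1.1, 1.4, 0.5]
gripper_width: 0.0002
```

Call:
{"api": "jog_arm", "payload": {
  "rows": [
    [0.005, 0, -0.01, 0, 6.25, 0, 0],
    [0.005, 0, -0.01, 0, 6.25, 0, 0],
    [0.005, 0, -0.01, 0, 6.25, 0, 0],
    [0.005, 0, -0.01, 0, 6.25, 0, 0],
    [0, 0, 0, 0, 0, 0, 0],
    [0, 0, 0, 0, 0, 0, 0]
  ]
}}

```text
time_s: 3.35
tool_pos: [0.716, -0.121, 0.2572]
ee_rot: [0.99, 0.003, -0.139, -0.001]
contact_force: [0.3, 0.2, 0.5]
gripper_width: 0.0001
```

```bash
cat >> h.py <<'E'
from scipy.spatial.transform import Rotation as R
def wrist():
    s=st(); print("q",np.round(s["qpos"],2)); w=bot.snapshot("wrist")
    T=np.eye(4);T[:3,:3]=R.from_quat(s["ee_rot"]).as_matrix();T[:3,3]=s["tool_pos"];C=T@w["T_tool_cam"]
    print("cam",C[:3,3].round(3),"axis",C[:3,2].round(2)); return w,C
E
python3 - <<'E'
from h import *
w,C=wrist(); cv2.imwrite("pics/w1.png",cv2.resize(w["color"],(800,600)))
pt(w,["loaded_tip","loaded_mark","loaded_pad_top"])
E
```

```text
3.35 [ 0.716  -0.121   0.2572] [ 0.99   0.003 -0.139 -0.001] [0.3 0.2 0.5] 0.0
q [-0.15  1.03  1.45  2.27 -0.04  2.99]
cam [ 0.819 -0.121  0.361] axis [-0.53 -0.   -0.85]
loaded_tip [([0.767, -0.144, 0.052], 0.78)]
loaded_mark [([0.752, -0.124, 0.089], 0.67)]
loaded_pad_top [([0.519, -0.188, 0.067], 0.6)]
```

View pics/w1.png

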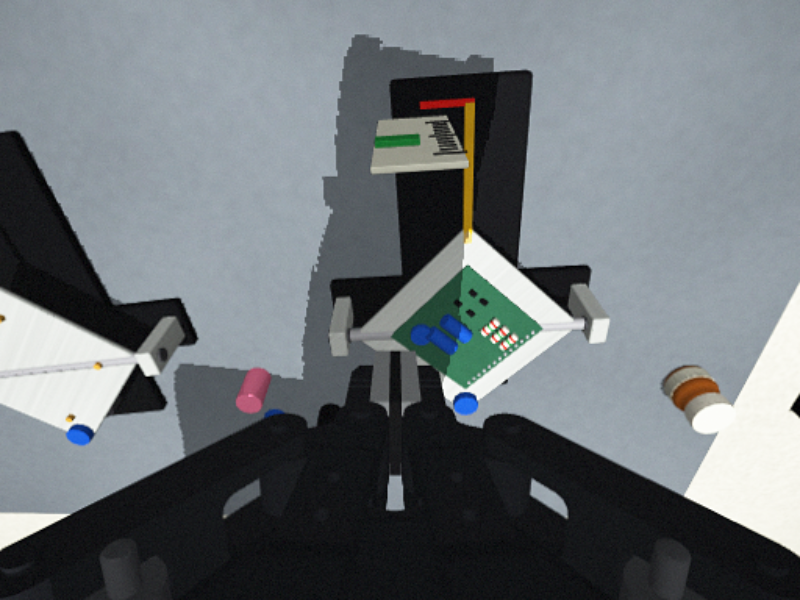

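The wrist view shows the loaded nest's mark at (396,141) and its red bar at (447,104). This view is too steep to give a good height, so I'll take a lower view from the left side.

Call:
{"api": "jog_arm", "payload": {
  "rows": [
    [0.0, 0.009, 0, 0, 0, 7, 0],
    [0.0, 0.009, 0, 0, 0, 7, 0],
    [0.005, 0.009, 0, 0, 0, 7, 0],
    [0.005, 0.009, 0, 0, 0, 7, 0],
    [0.01, 0.009, 0, 0, 0, 7, 0],
    [0.01, 0.009, 0, 0, 0, 7, 0],
    [0.01, 0.009, 0, 0, 0, 7, 0],
    [0.01, 0.009, 0, 0, 0, 7, 0]
  ]
}}

```text
time_s: 4.22
tool_pos: [0.7665, -0.0488, 0.2668]
ee_rot: [0.873, 0.47, -0.116, 0.065]
contact_force: [0.2, -0.3, -0.4]
gripper_width: 0.0004
```

Call:
{"api": "jog_arm", "payload": {
  "rows": [
    [0.0, 0, -0.016, -5.2, 3, 0, 0],
    [0.0, 0, -0.016, -5.2, 3, 0, 0],
    [0, 0, -0.016, -5.2, 3, 0, 0],
    [0, 0, -0.016, -5.2, 3, 0, 0],
    [0.01, 0, -0.016, 0, 0, 0, 0],
    [0, 0, 0, 0, 0, 0, 0]
  ]
}}

```text
time_s: 4.72
tool_pos: [0.7548, -0.0531, 0.1702]
ee_rot: [0.832, 0.448, -0.278, 0.172]
contact_force: [0.1, 0.2, 0.7]
gripper_width: -0.0
```

```bash
python3 - <<'E'
from h import *
w,C=wrist(); cv2.imwrite("pics/w2.png",cv2.resize(w["color"],(800,600)))
np.savez("w2.npz",img=w["color"],K=w["camera_matrix"],d=w["dist_coeffs"],C=C)
pt(w,["loaded_tip","loaded_mark","loaded_pad_top"])
E
```

```text
4.72 [ 0.7548 -0.0531  0.1702] [ 0.832  0.448 -0.278  0.172] [0.1 0.2 0.7] -0.0
q [ 0.12  1.2   1.46  2.27 -0.52  2.39]
cam [0.826 0.06  0.228] axis [-0.42 -0.69 -0.59]
loaded_tip [([0.771, -0.14, 0.055], 0.69)]
loaded_mark [([0.754, -0.123, 0.09], 0.86)]
loaded_pad_top [([0.518, -0.188, 0.066], 0.59)]
```

View pics/w2.png

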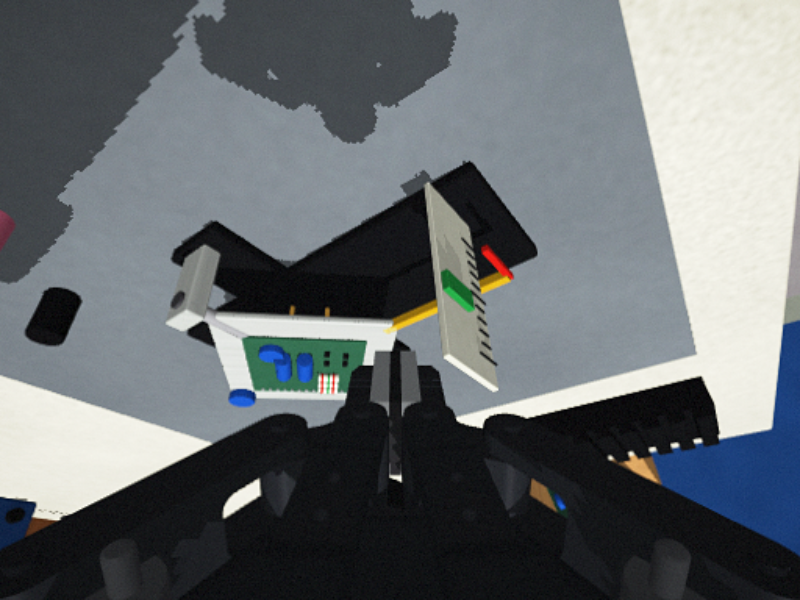

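```bash
python3 - <<'E'
import numpy as np,cv2
from scipy.spatial.transform import Rotation as R
f=np.load("w2.npz");K,d,C2,img=f["K"],f["d"],f["C"],f["img"]
Tc=np.array([[-0.001,-0.963,-0.271,0.068],[1,0,0,0],[0,-0.271,0.963,-0.128],[0,0,0,1]])
T=np.eye(4);T[:3,:3]=R.from_quat([.99,.003,-.139,-.001]).as_matrix();T[:3,3]=[.716,-.121,.2572];C1=T@Tc
def ray(C,p):
    u=cv2.undistortPoints(np.array([[p]],float)/1.5625,K,d)[0,0]; v=C[:3,:3]@[u[0],u[1],1]; return C[:3,3],v/np.linalg.norm(v)
def tri(p1,p2):
    A=0;b=0;rs=[ray(C1,p1),ray(C2,p2)]
    for o,v in rs: P=np.eye(3)-np.outer(v,v);A=A+P;b=b+P@o
    x=np.linalg.solve(A,b);return x.round(4),[round(float(np.linalg.norm(np.cross(x-o,v))),4) for o,v in rs]
print("mark",tri((396,141),(459,290)));print("bar free",tri((421,105),(487,249)));print("bar root",tri((474,101),(510,276)))
print("scale top",tri((372,171),(447,358)), tri((467,165),(497,389)))
c=img[105:260,255:355]; cv2.imwrite("pics/w2c.png",cv2.resize(c,None,fx=5,fy=5,interpolation=cv2.INTER_CUBIC)[:600])
E
```

```text
mark (array([ 0.7535, -0.1214,  0.0872]), [0.0016, 0.0016])
bar free (array([ 0.7679, -0.1369,  0.0549]), [0.0016, 0.0016])
bar root (array([ 0.7698, -0.1698,  0.0537]), [0.001, 0.001])
scale top (array([ 0.7483, -0.1093,  0.1304]), [0.0011, 0.0011]) (array([ 0.7521, -0.1573,  0.1294]), [0.0018, 0.0018])
```

View pics/w2c.png

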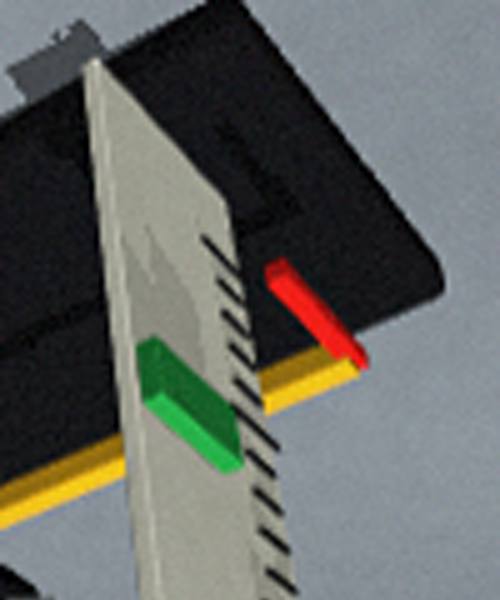

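The crop shows the mark's shaded front face centred near (198,385), with its lit top face below it. The scale appears upside down in this image. I'll fit the known band box to the green mask.

```bash
python3 - <<'E'
import numpy as np,cv2
from scipy.spatial.transform import Rotation as R
from scipy.optimize import minimize
f=np.load("w2.npz");K,d,C2,img=f["K"],f["d"],f["C"],f["img"]
Tc=np.array([[-0.001,-0.963,-0.271,0.068],[1,0,0,0],[0,-0.271,0.963,-0.128],[0,0,0,1]])
T=np.eye(4);T[:3,:3]=R.from_quat([.99,.003,-.139,-.001]).as_matrix();T[:3,3]=[.716,-.121,.2572];C1=T@Tc
def proj(C,X):
    I=np.linalg.inv(C);return cv2.projectPoints(X,cv2.Rodrigues(I[:3,:3])[0],I[:3,3],K,d)[0][:,0]
hsv=cv2.cvtColor(img,cv2.COLOR_BGR2HSV);m=cv2.inRange(hsv,(50,120,50),(75,255,255));m[:150]=0;m[215:]=0;m[:,:275]=0;m[:,310:]=0
print((m>0).sum(),np.argwhere(m).mean(0))
S=8
M=cv2.resize(m,None,fx=S,fy=S,interpolation=cv2.INTER_LINEAR)>127
B=np.array([[a,b,c] for a in(-2,2) for b in(-13,13) for c in(-6,6)])/1e3
def cost(p,yaw,show=0):
    X=p+B@R.from_euler('z',yaw,degrees=True).as_matrix().T
    h=cv2.convexHull(((proj(C2,X)+.5)*S).astype(np.float32)).astype(int)
    Q=np.zeros(M.shape,np.uint8);cv2.fillConvexPoly(Q,h,1);Q=Q>0
    iou=(Q&M).sum()/(Q|M).sum()
    e=proj(C1,p[None])[0]-np.array([396,141])/1.5625
    return (1-iou)+.01*(e@e) if not show else (iou,e)
for yaw in(2,4,6):
    r=minimize(cost,[.754,-.122,.0885],args=(yaw,),method="Nelder-Mead",options=dict(initial_simplex=np.array([.754,-.122,.0885])+.004*np.vstack([np.zeros(3),np.eye(3)])))
    print(yaw,r.x.round(4),cost(r.x,yaw,1))
E
```

```text
284 [185.73591549 292.37323944]
2 [ 0.7537 -0.122   0.0863] (np.float64(0.8998737692501894), array([ 0.62408475, -2.50944781]))
4 [ 0.7535 -0.1224  0.0861] (np.float64(0.8961309523809524), array([ 1.03809526, -2.36493201]))
6 [ 0.7534 -0.1222  0.0861] (np.float64(0.8650949261154416), array([ 0.82521786, -2.28377839]))
```

```bash
python3 - <<'E'
from h import *
s=st(); r=(R.from_quat([1,0,0,0])*R.from_quat(s["ee_rot"]).inv()).as_rotvec(degrees=True); print(r.round(2),(r/12).round(2))
a=bot.snapshot("side"); cv2.imwrite("pics/rest.png",a["color"])
pt(a,["loaded_pad_top","loaded_tip"])
E
```

```text
4.92 [ 0.755  -0.0554  0.1761] [ 0.834  0.446 -0.275  0.173] [ 0.2 -0.5 -0.5] -0.0
[ 21.01 -33.35 -54.2 ] [ 1.75 -2.78 -4.52]
loaded_pad_top [([0.515, -0.184, 0.065], 0.92)]
loaded_tip [([0.77, -0.143, 0.057], 0.79)]
```

Call:
{"api": "jog_arm", "payload": {
  "rows": [
    [-0.02, -0.005, 0.015, 1.75, -2.78, -4.52, 0],
    [-0.02, -0.005, 0.015, 1.75, -2.78, -4.52, 0],
    [-0.02, -0.01, 0.015, 1.75, -2.78, -4.52, 0],
    [-0.02, -0.01, 0.01, 1.75, -2.78, -4.52, 0],
    [-0.02, -0.012, 0, 1.75, -2.78, -4.52, 0],
    [-0.02, -0.012, 0, 1.75, -2.78, -4.52, 0],
    [-0.02, -0.012, 0, 1.75, -2.78, -4.52, 0],
    [-0.02, -0.012, 0, 1.75, -2.78, -4.52, 0]
  ]
}}

```text
time_s: 5.73
tool_pos: [0.6111, -0.1301, 0.2212]
ee_rot: [0.975, 0.18, -0.11, 0.07]
contact_force: [0.7, -0.9, 0.8]
gripper_width: 0.0001
```

Call:
{"api": "jog_arm", "payload": {
  "rows": [
    [-0.02, -0.012, 0, 1.75, -2.78, -4.52, 0],
    [-0.02, -0.012, 0, 1.75, -2.78, -4.52, 0],
    [-0.02, -0.012, 0, 1.75, -2.78, -4.52, 0],
    [-0.02, -0.012, 0, 1.75, -2.78, -4.52, 0],
    [0, 0, 0, 0, 0, 0, 0]
  ]
}}

```text
time_s: 6.15
tool_pos: [0.5276, -0.1798, 0.2218]
ee_rot: [1.0, 0.022, -0.015, 0.009]
contact_force: [0.3, -0.4, -0.6]
gripper_width: 0.0
```

```bash
python3 - <<'E'
from h import *
s=st(); r=(R.from_quat([1,0,0,0])*R.from_quat(s["ee_rot"]).inv()).as_rotvec(degrees=True); print(r.round(2))
w,C=wrist(); pt(w,["loaded_pad_top","loaded_tip"]); cv2.imwrite("pics/w3.png",w["color"])
a=bot.snapshot("side"); 
print(bot.tips_ahead)
pt(a,["loaded_pad_top","loaded_tip"]); cv2.imwrite("pics/ws.png",cv2.resize(np.hstack([w["color"],a["color"]]),(800,300)))
E
```

```text
6.15 [ 0.5276 -0.1798  0.2218] [ 1.     0.022 -0.015  0.009] [ 0.3 -0.4 -0.6] 0.0
[ 1.07 -1.7  -2.54]
6.15 [ 0.5276 -0.1798  0.2218] [ 1.     0.022 -0.015  0.009] [ 0.3 -0.4 -0.6] 0.0
q [-0.31  0.32  0.04  1.31 -0.03  2.78]
cam [ 0.602 -0.174  0.348] axis [-0.3  -0.03 -0.95]
loaded_pad_top [([0.522, -0.187, 0.067], 0.66)]
loaded_tip []
0.014
loaded_pad_top [([0.518, -0.182, 0.071], 0.78)]
loaded_tip [([0.769, -0.141, 0.056], 0.87)]
```

View pics/ws.png

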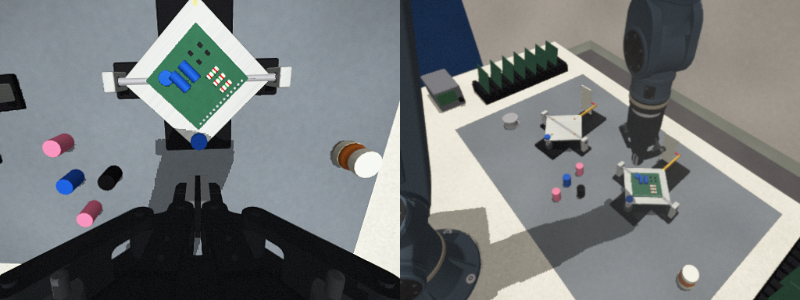

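The left half shows the green board's nest with its pad at (199,141). In the right half the red tip is visible to the side camera at about (677,156). I'll align above the pad and go down to just over it.

Call:
{"api": "jog_arm", "payload": {
  "rows": [
    [-0.007, -0.003, -0.02, 1.07, -1.7, -2.54, 0],
    [-0.006, -0.003, -0.025, 0, 0, 0, 0],
    [0, 0, -0.03, 0, 0, 0, 0],
    [0, 0, -0.03, 0, 0, 0, 0],
    [0, 0, -0.02, 0, 0, 0, 0],
    [0, 0, -0.005, 0, 0, 0, 0],
    [0, 0, 0, 0, 0, 0, 0]
  ]
}}

```text
time_s: 7.03
tool_pos: [0.5181, -0.1824, 0.087]
ee_rot: [1.0, 0.005, -0.004, -0.001]
contact_force: [0.0, 0.6, 0.2]
gripper_width: 0.0003
```

```bash
cat >> h.py <<'E'
def red(a):
    h=cv2.cvtColor(a["color"],cv2.COLOR_BGR2HSV);m=cv2.inRange(h,(0,150,90),(6,255,255))|cv2.inRange(h,(174,150,90),(179,255,255))
    n,l,s,c=cv2.connectedComponentsWithStats(m); K,d=a["camera_matrix"],a["dist_coeffs"]; I=np.linalg.inv(a["pose"])
    pr=lambda X:cv2.projectPoints(np.array([X],float),cv2.Rodrigues(I[:3,:3])[0],I[:3,3],K,d)[0][0,0]
    print("proj tip z.055",pr([.769,-.143,.055]).round(1),"z.087",pr([.766,-.143,.087]).round(1))
    q=pr([.768,-.143,.07]);print("red",[(c[i].round(1).tolist(),int(s[i,4])) for i in range(1,n) if np.hypot(*(c[i]-q))<25])
def look(tag):
    st();a=bot.snapshot("side");red(a);pt(a,["loaded_pad_top","loaded_tip"])
    cv2.imwrite(f"pics/{tag}.png",cv2.resize(a["color"][150:300,230:430],(800,600)))
E
python3 -c "
from h import *
look('p0')"
```

```text
7.03 [ 0.5181 -0.1824  0.087 ] [ 1.     0.005 -0.004 -0.001] [0.  0.6 0.2] 0.0
proj tip z.055 [349.6 193. ] z.087 [351.5 185.2]
red [([354.0, 196.3], 3)]
loaded_pad_top [([0.516, -0.181, 0.067], 0.73)]
loaded_tip [([0.768, -0.143, 0.057], 0.97)]
```

View pics/p0.png

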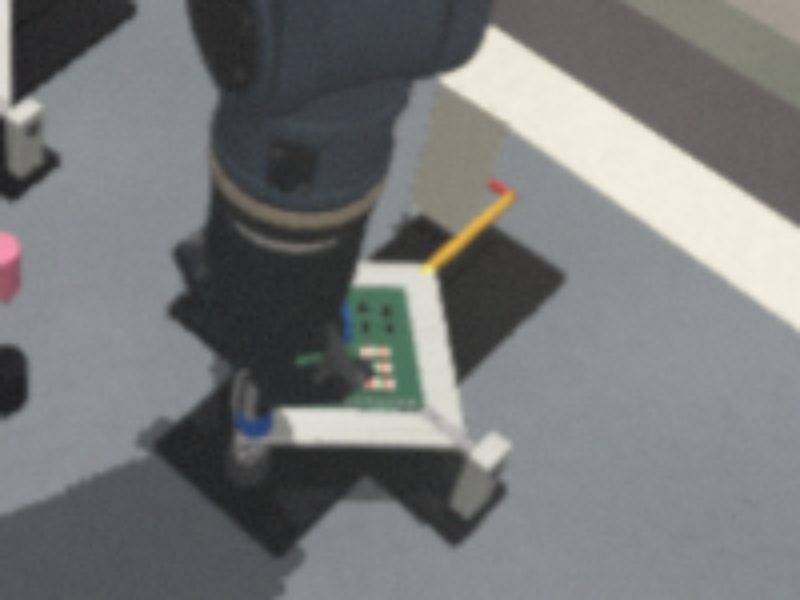

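Call:
{"api": "jog_arm", "payload": {
  "rows": [
    [-0.004, -0.004, 0, 0, 0, 0, 0],
    [0, 0, -0.003, 0, 0, 0, 0],
    [0, 0, -0.003, 0, 0, 0, 0],
    [0, 0, -0.003, 0, 0, 0, 0],
    [0, 0, -0.003, 0, 0, 0, 0],
    [0, 0, 0, 0, 0, 0, 0],
    [0, 0, 0, 0, 0, 0, 0]
  ]
}}

```text
time_s: 7.77
tool_pos: [0.514, -0.1873, 0.0765]
ee_rot: [1.0, 0.004, -0.003, 0.0]
contact_force: [-1.8, -1.3, 1.9]
gripper_width: 0.0002
```

```bash
python3 -c "
from h import *
look('p1');st()"
```

```text
7.77 [ 0.514  -0.1873  0.0765] [ 1.     0.004 -0.003  0.   ] [-1.8 -1.3  1.9] 0.0
proj tip z.055 [349.6 193. ] z.087 [351.5 185.2]
red [([355.0, 194.3], 3)]
loaded_pad_top [([0.517, -0.183, 0.062], 0.7)]
loaded_tip [([0.769, -0.144, 0.064], 0.97)]
7.92 [ 0.5141 -0.1872  0.0766] [ 1.     0.004 -0.003  0.   ] [-1.5 -1.2  1.9] -0.0
```

Call:
{"api": "jog_arm", "payload": {
  "rows": [
    [0, 0, -0.002, 0, 0, 0, 0],
    [0, 0, -0.002, 0, 0, 0, 0],
    [0, 0, -0.002, 0, 0, 0, 0],
    [0, 0, -0.002, 0, 0, 0, 0],
    [0, 0, 0, 0, 0, 0, 0]
  ]
}}

```text
time_s: 8.33
tool_pos: [0.5139, -0.1873, 0.0684]
ee_rot: [1.0, 0.004, -0.003, 0.0]
contact_force: [-4.0, -1.5, 7.2]
gripper_width: 0.0001
```

```bash
python3 -c "
from h import *
look('p2');look('p2b')"
```

```text
8.33 [ 0.5139 -0.1873  0.0684] [ 1.     0.004 -0.003  0.   ] [-4.  -1.5  7.2] 0.0
proj tip z.055 [349.6 193. ] z.087 [351.5 185.2]
red [([356.0, 189.7], 3)]
loaded_pad_top [([0.518, -0.182, 0.053], 0.81)]
loaded_tip [([0.766, -0.144, 0.083], 0.81)]
8.48 [ 0.5139 -0.1872  0.0686] [ 1.     0.004 -0.003  0.   ] [-3.5 -1.4  5.9] -0.0
proj tip z.055 [349.6 193. ] z.087 [351.5 185.2]
red [([356.7, 190.3], 3)]
loaded_pad_top [([0.517, -0.183, 0.059], 0.92), ([0.434, 0.381, 0.001], 0.18)]
loaded_tip [([0.77, -0.142, 0.084], 0.72)]
```

Call:
{"api": "jog_arm", "payload": {
  "rows": [
    [0, 0, -0.001, 0, 0, 0, 0],
    [0, 0, -0.0012, 0, 0, 0, 0],
    [0, 0, 0, 0, 0, 0, 0],
    [0, 0, 0, 0, 0, 0, 0]
  ]
}}

```text
time_s: 8.97
tool_pos: [0.5139, -0.1873, 0.0665]
ee_rot: [1.0, 0.004, -0.003, 0.0]
contact_force: [-3.4, -0.7, 6.4]
gripper_width: 0.0002
```

```bash
python3 -c "
from h import *
look('p3');look('p3b')"
```

```text
8.97 [ 0.5139 -0.1873  0.0665] [ 1.     0.004 -0.003  0.   ] [-3.4 -0.7  6.4] 0.0
proj tip z.055 [349.6 193. ] z.087 [351.5 185.2]
red [([356.2, 189.0], 4)]
loaded_pad_top [([0.516, -0.182, 0.053], 0.81)]
loaded_tip [([0.761, -0.143, 0.089], 0.9)]
9.12 [ 0.514  -0.1873  0.0666] [ 1.     0.004 -0.003  0.   ] [-4.2 -1.4  7. ] -0.0
proj tip z.055 [349.6 193. ] z.087 [351.5 185.2]
red [([356.2, 189.0], 4)]
loaded_pad_top [([0.516, -0.182, 0.056], 0.8)]
loaded_tip [([0.767, -0.143, 0.092], 0.56)]
```

View pics/p3.png

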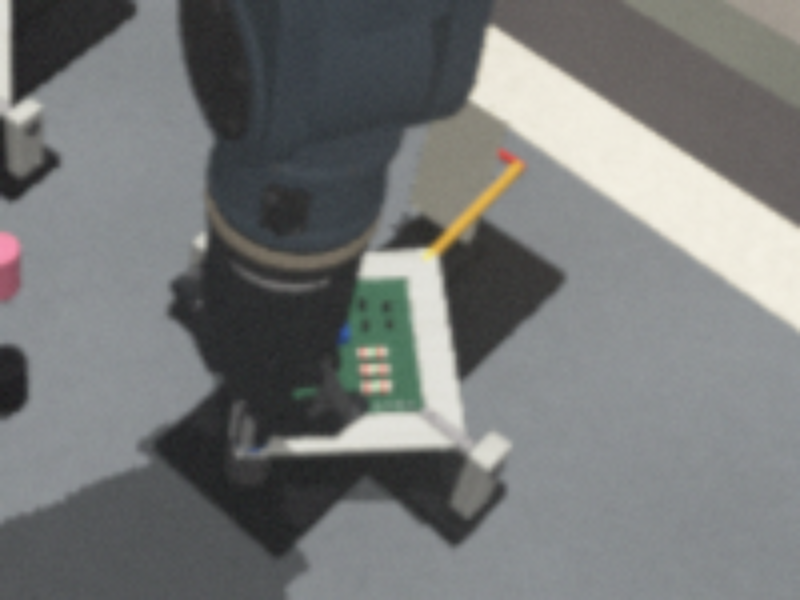

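The pointer, at about (520,160) in the crop, has risen roughly 32 mm against the 32 mm wanted. I'll hold it there for a good second, then release.

Call:
{"api": "jog_arm", "payload": {
  "rows": [
    [0, 0, 0, 0, 0, 0, 0],
    [0, 0, 0, 0, 0, 0, 0],
    [0, 0, 0, 0, 0, 0, 0],
    [0, 0, 0, 0, 0, 0, 0],
    [0, 0, 0, 0, 0, 0, 0],
    [0, 0, 0, 0, 0, 0, 0],
    [0, 0, 0, 0, 0, 0, 0],
    [0, 0, 0, 0, 0, 0, 0]
  ]
}}

```text
time_s: 9.93
tool_pos: [0.514, -0.1873, 0.0666]
ee_rot: [1.0, 0.004, -0.003, 0.0]
contact_force: [-4.1, -0.7, 7.0]
gripper_width: -0.0001
```

Call:
{"api": "jog_arm", "payload": {
  "rows": [
    [0, 0, 0, 0, 0, 0, 0],
    [0, 0, 0, 0, 0, 0, 0],
    [0, 0, 0, 0, 0, 0, 0],
    [0, 0, 0, 0, 0, 0, 0],
    [0, 0, 0, 0, 0, 0, 0]
  ]
}}

```text
time_s: 10.35
tool_pos: [0.5139, -0.1873, 0.0665]
ee_rot: [1.0, 0.004, -0.003, 0.0]
contact_force: [-4.4, -1.5, 7.0]
gripper_width: 0.0004
```

Call:
{"api": "jog_arm", "payload": {
  "rows": [
    [0, 0, 0.003, 0, 0, 0, 0],
    [0, 0, 0.004, 0, 0, 0, 0],
    [0, 0, 0.005, 0, 0, 0, 0],
    [0, 0, 0.006, 0, 0, 0, 0],
    [0, 0, 0.012, 0, 0, 0, 0],
    [0, 0, 0.02, 0, 0, 0, 0],
    [0, 0, 0.03, 0, 0, 0, 0],
    [0, 0, 0.03, 0, 0, 0, 0]
  ]
}}

```text
time_s: 11.02
tool_pos: [0.5138, -0.1868, 0.1773]
ee_rot: [1.0, 0.004, -0.003, -0.0]
contact_force: [1.2, -1.0, -0.6]
gripper_width: 0.0
```

Call:
{"api": "jog_arm", "payload": {
  "rows": [
    [-0.02, 0, 0.03, 0, 0, 0, 0],
    [-0.02, 0, 0.02, 0, 0, 0, 0],
    [-0.02, 0, 0, 0, 0, 0, 0],
    [0, 0, 0, 0, 0, 0, 0],
    [0, 0, 0, 0, 0, 0, 0]
  ]
}}

```text
time_s: 11.43
tool_pos: [0.454, -0.1872, 0.2272]
ee_rot: [1.0, 0.004, -0.002, 0.0]
contact_force: [0.5, 0.1, -0.5]
gripper_width: -0.0001
```

```bash
python3 -c "
from h import *
look('p4')
a=bot.snapshot('top');pt(a,['loaded_pad_top','empty','reel','jar','capacitor'])
cv2.imwrite('pics/end.png',cv2.resize(a['color'],(800,600)))"
```

```text
11.43 [ 0.454  -0.1872  0.2272] [ 1.     0.004 -0.002  0.   ] [ 0.5  0.1 -0.5] -0.0
proj tip z.055 [349.6 193. ] z.087 [351.5 185.2]
red [([354.0, 196.3], 3)]
loaded_pad_top [([0.767, -0.142, 0.056], 0.74), ([0.518, -0.183, 0.068], 0.7), ([0.44, 0.379, 0.003], 0.16)]
loaded_tip [([0.77, -0.144, 0.056], 0.67)]
loaded_pad_top [([0.514, -0.188, 0.065], 0.56)]
empty [([0.552, 0.19, -0.001], 0.79)]
reel [([0.433, 0.377, 0.002], 0.69)]
jar []
capacitor [([0.375, -0.013, 0.005], 0.63), ([0.442, -0.05, -0.004], 0.59), ([0.494, 0.014, 0.006], 0.41)]
```

View pics/end.png

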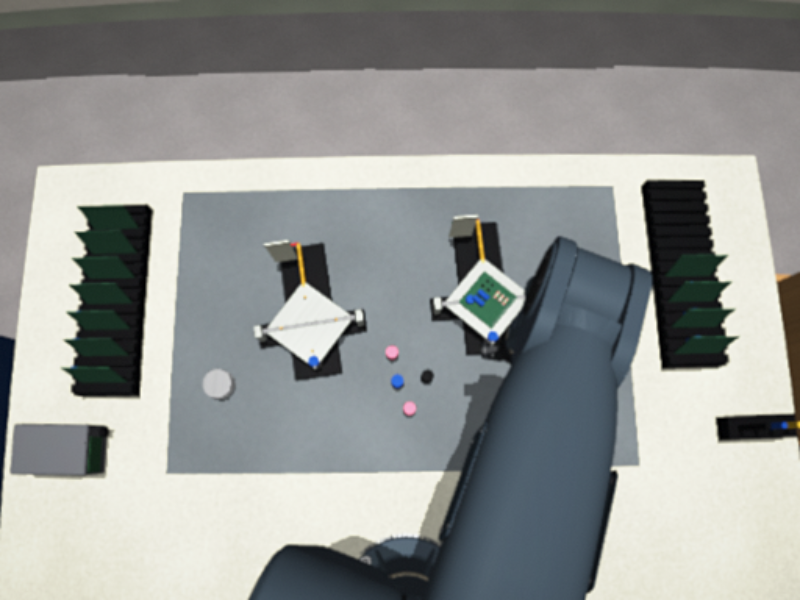

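The plate is back at rest, with the pad at (492,338) and the pointer at its rest position. Every other thing in view is where it was, the jar is hidden behind the arm, and the tool is clear. I'm handing it in.

```bash
python3 -c "
from plant import bot
print(bot.sign_off())"
```

```text
the job is handed in; nothing more can be done
None
```

I pressed the blue pad of the nest with the green board until its pointer was level with the mark. I held it there for about 1.5 s, let the corner spring back, and moved clear. The job was handed in at about 11.5 s, and I used only downward pushing with shut fingers.

- **Mark height:** I measured it at about 86–87 mm from two wrist views; the network said about 89–90 mm. The pointer therefore had to rise roughly 32 mm.
- **During the hold:** I could not see the mark while pressing, so its level rests on these estimates:

| Estimate | Pointer rise |
|---|---|
| Pad sink (about 13.5 mm) | about 33 mm |
| Network tip heights | 32–35 mm |
| Movement of the red pixels, side camera | about 30 mm |

   All of these fall within the mark's ±6 mm band. The push was about 7 N.
- **After release:** the pointer and pad read their rest values again, and the contact force was within noise. The empty nest, reel and capacitor were unmoved. The arm hid the jar in the last picture, so I did not re-check it, but the arm never went near it at low height.

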